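# Close up the leak-test pot

## Task

Close up the leak-test pot: swing its lid shut, then hand-tighten its four T-knobs clockwise crosswise (one knob, the one diagonally opposite, then the other pair) in two passes: a first pass that gives each knob about an eighth of a turn, then a second, again crosswise, that takes each one up to its stop. Keep the vent valve open until all four are tight, then close it by swinging its lever a quarter turn across the pipe to its stop. Do not disturb the other things on the bench.

Things in the scene. Friction and masses are not known exactly. Their poses are not given: they have to be found in the camera images.
- pot: round steel leak-test pot bolted to the bench on a 170 x 190 mm plate; shell 140 mm diameter, rim 170 mm diameter and 140 mm above the bench. Origin under its centre on the bench; -x is its front (handle side, towards the robot), +y its left (a round gauge, face up, top 147 mm high, 118 mm left of the centre), -y its right (the vent). It does not move
- lid (a joint): round aluminium lid of the pot, 170 mm diameter, 16 mm thick, hinged on the far side. Joint value in rad: 0 shut flat on the rim (its stop), growing as it opens; it starts at 0.6 to 0.95. A stiff hinge (about 1.3 N m of friction) holds it where it is left; about 2 to 6 N down on the handle closes it
- lid_hinge (a point): a point on the lid's hinge axis, in the middle of the hinge, 100 mm behind the pot's centre and 146 mm above the bench; the axis is horizontal, along the pot's y
- lid_handle (a point): centre of the lid's handle, a straight round bar 14 mm in diameter and 84 mm long, parallel to the hinge axis, 45 mm in front of the lid's rim, 230 mm from the hinge axis and 14 mm above the hinge along the lid's normal; 160 mm above the bench when the lid is shut
- knob_fl (a joint): captive black T-knob, front left on the lid (front = handle side, left = gauge side), 46 mm from the lid's centre both ways. In rad, growing as it turns clockwise seen from above (tightens): loose at 0 to 0.25 at the start, against its stop, fully tight, at 1.6: its bar then points from handle to hinge. Drag about 0.12 N m; stays where it is left; its height does not change
- grip_fl (a point): centre of the front left knob's bar (52 mm long, 14 thick, 18 high, on a 13 mm stem over a 24 mm washer), on the knob's axis; x runs along the bar, z along the knob's axis away from the lid. 191 mm above the bench with the lid shut; the lid's face is 31 mm below this point
- knob_fr (a joint): captive black T-knob, front right on the lid (front = handle side, left = gauge side), 46 mm from the lid's centre both ways. In rad, growing as it turns clockwise seen from above (tightens): loose at 0 to 0.25 at the start, against its stop, fully tight, at 1.6: its bar then points from handle to hinge. Drag about 0.12 N m; stays where it is left; its height does not change
- grip_fr (a point): centre of the front right knob's bar (52 mm long, 14 thick, 18 high, on a 13 mm stem over a 24 mm washer), on the knob's axis; x runs along the bar, z along the knob's axis away from the lid. 191 mm above the bench with the lid shut; the lid's face is 31 mm below this point
- knob_bl (a joint): captive black T-knob, back left on the lid (front = handle side, left = gauge side), 46 mm from the lid's centre both ways. In rad, growing as it turns clockwise seen from above (tightens): loose at 0 to 0.25 at the start, against its stop, fully tight, at 1.6: its bar then points from handle to hinge. Drag about 0.12 N m; stays where it is left; its height does not change
- grip_bl (a point): centre of the back left knob's bar (52 mm long, 14 thick, 18 high, on a 13 mm stem over a 24 mm washer), on the knob's axis; x runs along the bar, z along the knob's axis away from the lid. 191 mm above the bench with the lid shut; the lid's face is 31 mm below this point
- knob_br (a joint): captive black T-knob, back right on the lid (front = handle side, left = gauge side), 46 mm from the lid's centre both ways. In rad, growing as it turns clockwise seen from above (tightens): loose at 0 to 0.25 at the start, against its stop, fully tight, at 1.6: its bar then points from handle to hinge. Drag about 0.12 N m; stays where it is left; its height does not change
- grip_br (a point): centre of the back right knob's bar (52 mm long, 14 thick, 18 high, on a 13 mm stem over a 24 mm washer), on the knob's axis; x runs along the bar, z along the knob's axis away from the lid. 191 mm above the bench with the lid shut; the lid's face is 31 mm below this point
- vent (a joint): flat steel lever with a black sleeve on the vent ball valve at the pot's right. Joint value in rad: 0 in line with its pipe, pointing away from the pot (open); grows clockwise seen from above to its stop at 1.57, across the pipe, pointing to the front (closed). It starts at 0 to 0.2, turns against about 0.22 N m and stays where it is left
- vent_axis (a point): the vent lever's vertical axis at the lever's mid-height, 134 mm above the bench, 125 mm to the right of the pot's centre; the lever is 16 mm wide and reaches 98 mm from here
- vent_grip (a point): middle of the vent lever's sleeve, 70 mm from the axis; the sleeve is 62 mm long, 16 mm wide, 12 mm high, its underside 128 mm above the bench, open space beneath it
- screwdriver: screwdriver with an orange handle, lying on the bench; leave alone
- spanner: open-ended steel spanner, lying on the bench; leave alone
- bush: black stepped plastic bush, 44 mm diameter, 40 mm high, near the pot's front right; leave alone; origin under its centre
- spray: aluminium can with a white cap, 52 mm diameter, 150 mm high, left of the pot; leave alone; origin under its centre
- caliper: steel caliper, 200 mm long, flat on the bench; leave alone
- elbow: brass pipe elbow, 34 mm high, near the pot's back right; leave alone
- dish: steel dish 120 x 90 x 30 mm with bolts, right of the pot; leave alone; origin under its centre

How it is judged:
By the outcome, as a careful person would: the job done as asked, in the order asked, and still so for the second after the job is handed in, with the robot touching nothing.
It also fails if it takes over 72 s, if anything falls off the work surface, if the arm or the gripper's body presses on something with over 40 N, if the wrist force passes 120 N, or if a joint passes its speed limit or range.

## Robot

A 6-joint arm with a two-finger parallel gripper is mounted at the origin on the work surface. World frame = base frame: x ahead of the robot, y to its left, z up, the work surface at z = 0. Lengths are in m, angles in degrees, forces in N, time in s.
With the tool pointing down it reaches from about 0.325 to 0.85 m from the base axis. Payload 15.5 kg.
Tool frame: the origin (TCP) lies midway between the tips of the shut fingers; the grasp point (between the pads) lies 19 mm behind it; z points along the fingers, y is the line along which they close (so a half turn about z gives the same grasp; the last joint's range is limited). The gripper opens to 91 mm and grips with 3 to 60 N. Pads are 32 mm wide; open, the fingers measure 118 mm over their backs; the gripper's body (76 mm by 178 mm) begins 60 mm behind the grasp point.
Start: joints at [68.268, 28.281, 77.091, -0, 74.628, -5.472], TCP at [0.175, 0.6, 0.175] pointing down, gripper open.
Joint ranges: [-166.48, 166.48], [-47.26, 123.95], [12.59, 153.08], [-70.14, 250.14], [6.76, 159.57], [-176.63, 176.63]. Speed limits (degrees/s): [108.29, 108.29, 147.25, 172.46, 172.46, 172.46].

## Interface

Orientations are given as a 3x3 rotation matrix whose columns are the frame's x, y, z axes.
In Python, from bench import ctrl gives the robot as it stands. The module is installed in compiled form; this text tells all that it offers. Calls block until the motion is done:
- ctrl.goto(position, orientation): joint-space move of the TCP to a pose.
- ctrl.move_l(position, vel=0.15, ori=None, contact_N=None): straight line of the TCP; ori=None keeps the orientation; vel is the mean speed in m/s. With contact_N (N) it stops when the force on the tool has changed by that much, and returns True; else False.
- ctrl.movej(angles): joint-space move.
- ctrl.command_gripper(opening): opening from 0.0 (shut) to 1.0 (fully open); the grip force is fixed at half the most; returns when the fingers have stopped.
- ctrl.sleep(seconds).
- ctrl.ik(position, orientation): joint angles nearest the present ones, or None.
- ctrl.read_camera(name): name is "scene" or "top" or "wrist"; returns the picture (420x560x3 uint8, blue, green, red); there is no depth.
- ctrl.camera_params(name): a dict with "fx", "fy", "cx", "cy" (pixels), "pose" (4x4, takes a point from camera to world coordinates); the wrist camera has in their place "T_tool_cam" (4x4, takes a point from camera to tool coordinates, whose origin is the TCP and whose axes are the flange's). Camera axes: x right, y up, looking along -z (the intrinsics and any distortion apply to the point x, -y, -z); pixel columns grow to the right and rows downward; lengths in m; the calibration is good to about 2 mm. A picture is of the moment at which its call begins: read the wrist's pose just before it. camera_params takes no time and is no camera call.
A pose or a line that the arm cannot do raises ctrl.MotionError and nothing moves.
- ctrl.sign_off(): hands the job in; it is judged then, once.
Readings, each from a call of its own:
- ctrl.current_t(): time.
- ctrl.current_q(): joint angles.
- ctrl.current_dq(): joint speeds.
- ctrl.current_effort(): joint torques, N m.
- ctrl.current_tool_pos(): TCP position.
- ctrl.current_eef_rot(): TCP orientation.
- ctrl.current_contact_force(): force on the tool from outside, world axes, zero at the start.
- ctrl.current_wrist_torque(): the same for the moment, N m.
- ctrl.current_grip_width(): opening from 0.0 (shut) to 1.0 (fully open).
- ctrl.current_grasp_force(): force on a finger pad.
Only numpy, scipy, OpenCV 4.12 (cv2) and the standard library are available. Lean on these libraries where they do the work, as an engineer would, in place of code of your own. Each camera call takes 0.05 s, during which the arm holds its last target. There are 200 camera calls.

## Working session

There is one attempt and no reset: what is moved stays moved. The work goes in short steps, each a Python script; the robot and the scene stay as the last script left them, time stands still between calls to the robot, and variables do not carry over. Pictures are saved under pics/ and viewed, at most 10 in all, crops included, and the job is handed in when it is done.

```bash
mkdir -p pics; ls; python3 - <<'E'
from bench import ctrl
import cv2
for n in("scene","top"):
    im=ctrl.read_camera(n); cv2.imwrite(f"pics/{n}0.png",cv2.resize(im,(800,600),interpolation=cv2.INTER_CUBIC)); 
    cv2.imwrite(f"pics/{n}0raw.png",im); p=ctrl.camera_params(n);print(n,p)
print(ctrl.camera_params("wrist"),ctrl.current_t(),ctrl.current_eef_rot())
E
```

```text
pics
scene {'fx': 414.43030594841576, 'fy': 414.43030594841576, 'cx': 280.63784347422563, 'cy': 219.1029703158592, 'pose': array([[ 0.21269899, -0.57523993,  0.78984692,  1.23444911],
       [ 0.97697692,  0.13892485, -0.16191351, -0.10366716],
       [-0.01659025,  0.80610105,  0.59154531,  0.64376811],
       [ 0.        ,  0.        ,  0.        ,  1.        ]])}
top {'fx': 524.5690377461526, 'fy': 524.5690377461526, 'cx': 275.4447302879342, 'cy': 206.21640959189722, 'pose': array([[-0.02469568,  0.99665377, -0.07791906,  0.48016992],
       [-0.99946646, -0.02294834,  0.02324148,  0.02631352],
       [ 0.0213756 ,  0.07845145,  0.99668874,  1.18062003],
       [ 0.        ,  0.        ,  0.        ,  1.        ]])}
{'fx': 365.20368665918846, 'fy': 365.20368665918846, 'cx': 277.65775360673405, 'cy': 210.4735896900117, 'T_tool_cam': array([[ 1.28004521e-04,  9.70709910e-01,  2.40254562e-01,
         6.67479435e-02],
       [ 9.99999667e-01,  6.95147324e-05, -8.13649975e-04,
         2.17155060e-04],
       [-8.06519326e-04,  2.40254586e-01, -9.70709577e-01,
        -2.09958045e-01],
       [ 0.00000000e+00,  0.00000000e+00,  0.00000000e+00,
         1.00000000e+00]])} 0.1 [[-9.59997454e-01  2.80008408e-01 -4.24717248e-04]
 [ 2.80008715e-01  9.59996794e-01 -1.12951970e-03]
 [ 9.14521838e-05 -1.20326057e-03 -9.99999272e-01]]
```

View pics/top0.png

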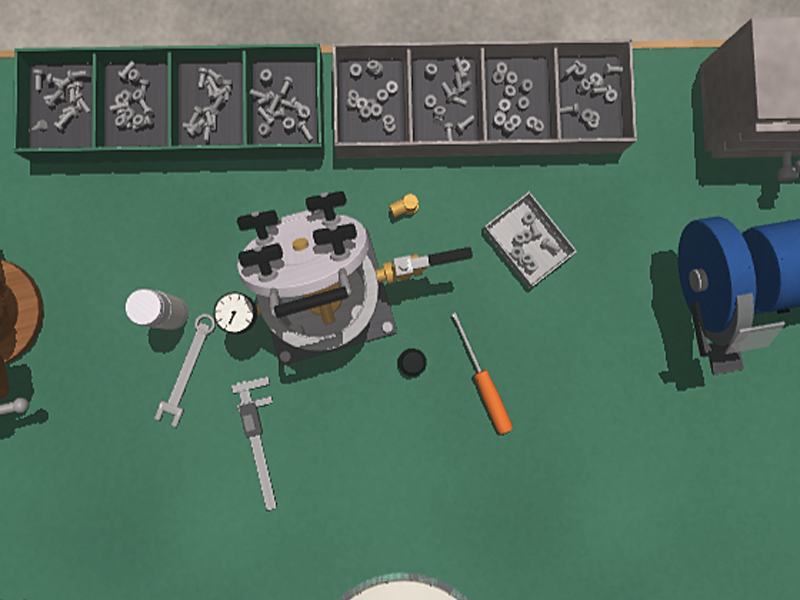

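View pics/scene0.png

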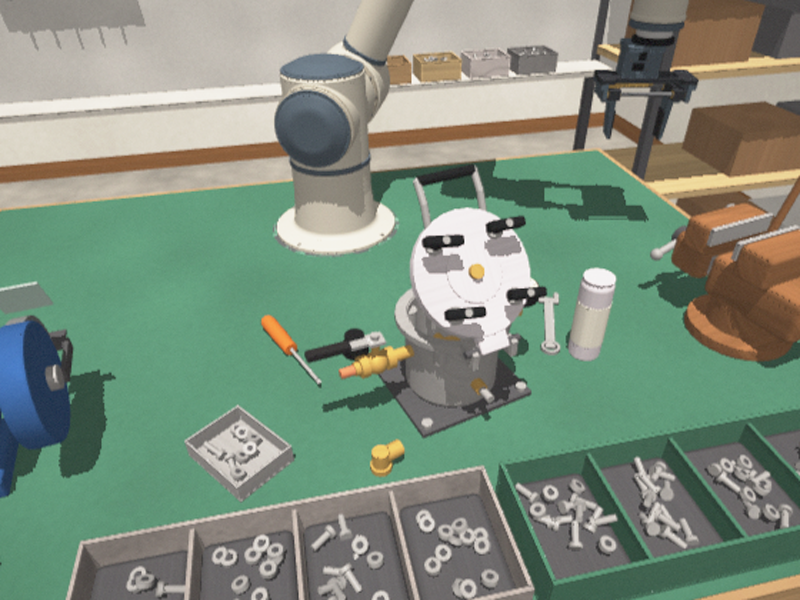

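Top: gauge (234,313), vent hub (404,266), handle ends (278,311)-(345,293), knobs bl(258,222) br(326,206) fl(262,260) fr(335,240). Scene: knobs fr(443,241) fl(506,224) br(465,313) bl(526,294). I'll enlarge both for better picks.

```bash
python3 - <<'E'
import cv2
a=cv2.imread("pics/top0raw.png")[125:275,140:340];cv2.imwrite("pics/topc.png",cv2.resize(a,(800,600),interpolation=cv2.INTER_CUBIC))
a=cv2.imread("pics/scene0raw.png")[110:310,205:405];cv2.imwrite("pics/scenec.png",cv2.resize(a,(600,600),interpolation=cv2.INTER_CUBIC))
E
```

```text
(no output)
```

View pics/topc.png

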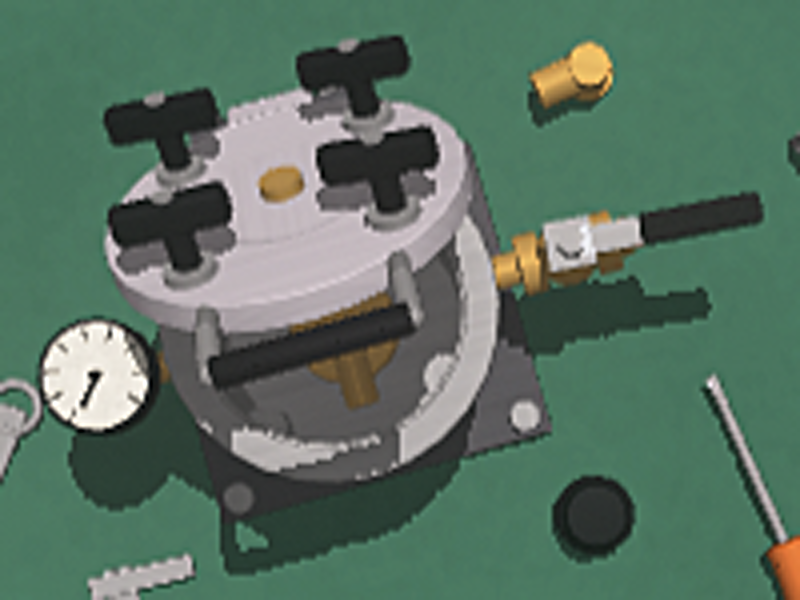

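View pics/scenec.png

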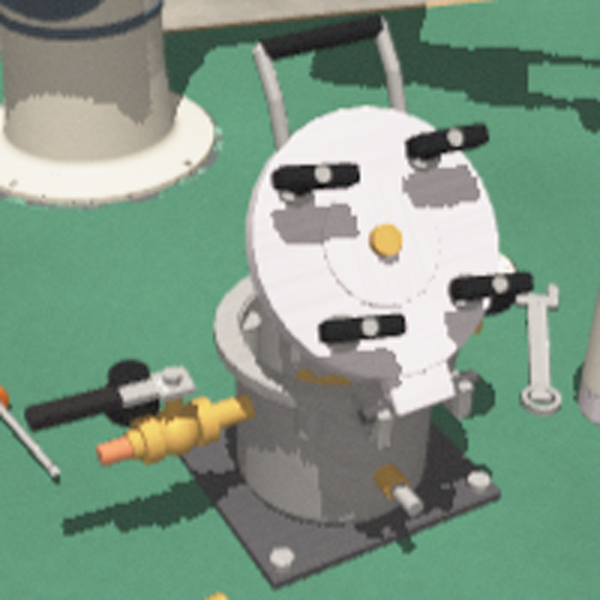

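```bash
cat >fit.py <<'E'
import numpy as np
from bench import ctrl
from scipy.optimize import least_squares
C={n:ctrl.camera_params(n) for n in("top","scene")}
def proj(n,P):
    c=C[n];T=c["pose"];p=T[:3,:3].T@(P-T[:3,3]);return np.array([c["cx"]+c["fx"]*p[0]/-p[2],c["cy"]-c["fy"]*p[1]/-p[2]])
K={"fl":(146,46),"fr":(146,-46),"bl":(54,46),"br":(54,-46)}
def pts(v):
    x,y,yaw,th=v[:4];k=dict(zip(K,v[4:8]));q=v[8]
    R=np.array([[np.cos(yaw),-np.sin(yaw),0],[np.sin(yaw),np.cos(yaw),0],[0,0,1]])
    w=lambda p:R@(np.array(p)/1000)+[x,y,0]
    def lid(a,l,n):  # along, left, normal
        return w([100-a*np.cos(th)+n*np.sin(th),l,146+a*np.sin(th)+n*np.cos(th)])
    d={"gauge":w([0,118,147]),"vend":w([-98*np.sin(q),-125-98*np.cos(q),136]),"vax":w([0,-125,140]),
       "hl":lid(230,42,14),"hr":lid(230,-42,14)}
    for n,(a,l) in K.items():
        p=1.6-k[n];c,s=26*np.cos(p),26*np.sin(p)
        d[n]=lid(a,l,45);d[n+"c"]=lid(a,l,54.5);d[n+"L"]=lid(a-c,l+s,45);d[n+"R"]=lid(a+c,l-s,45)
    return d
O=[("top",k,(np.array(u)+.5)/4-.5+[140,125]) for k,u in dict(gauge=(96,376),vend=(761,207),vax=(570,244),hl=(212,371),hr=(412,318),
  blc=(154,99),brc=(348,45),blL=(106,127),blR=(217,108),brL=(298,75),brR=(409,56),flL=(110,225),flR=(231,205),frL=(317,168),frR=(438,150)).items()]
O+=[("scene",k,(np.array(u)+.5)/3-.5+[205,110]) for k,u in dict(frc=(323,174),flc=(456,137),brc=(370,326),blc=(501,284),
  frR=(275,182),frL=(359,176),flR=(408,148),flL=(488,134),brR=(321,330),brL=(405,325),blR=(451,293),blL=(532,281),
  hl=(380,28),hr=(262,50),vend=(28,415),vax=(174,375)).items()]
f=lambda v:np.concatenate([proj(n,pts(v)[k])-u for n,k,u in O])
if __name__=="__main__":
    r=least_squares(f,[.5,.1,.2,.75]+[.1]*5,loss="soft_l1")
    print(np.round(r.x,4))
    for (n,k,u),e in zip(O,f(r.x).reshape(-1,2)):print(n,k,e.round(1),end="; ")
    np.save("pot.npy",r.x)
E
python3 fit.py
```

```text
[0.5713 0.1089 0.2509 0.8946 0.1318 0.2214 0.1795 0.2543 0.0798]
top gauge [-0.4 -0.2]; top vend [-0.1  0.2]; top vax [-0.1  0.1]; top hl [-0.6  1.6]; top hr [-0.2  0.8]; top blc [ 0.1 -0.5]; top brc [-0.2 -0.2]; top blL [ 0.1 -0.4]; top blR [-0.5 -1.1]; top brL [ 0.2 -1. ]; top brR [-0.6 -0.8]; top flL [-0.1  0.2]; top flR [-0.8 -1.3]; top frL [ 0.2 -0.5]; top frR [-0.6 -1.2]; scene frc [-0.1 -0.7]; scene flc [-0.1 -0.3]; scene brc [-0.1 -0.2]; scene blc [-0.1 -0.3]; scene frR [-0.1 -1.5]; scene frL [-0.9 -0.9]; scene flR [ 0.9 -0.9]; scene flL [-1.3  0.2]; scene brR [ 0.2 -0.1]; scene brL [-0.9 -0.1]; scene blR [ 1.4 -0.9]; scene blL [-1.2 -0.3]; scene hl [-0.5 -1. ]; scene hr [-0.7  0.5]; scene vend [-0.6  0.6]; scene vax [-0.8 -0.4];
```

```bash
cat >h.py <<'E'
import numpy as np
from bench import ctrl
import fit
v=np.load("pot.npy");yaw=v[2]
def Rb(phi): # tool down, x along phi
    c,s=np.cos(phi),np.sin(phi);return np.array([[c,s,0],[s,-c,0],[0,0,-1.]])
def P(th):
    w=v.copy();w[3]=th;return fit.pts(w)
def hand(th):
    d=P(th);return (d["hl"]+d["hr"])/2
T=lambda s:print(s,round(ctrl.current_t(),2),ctrl.current_tool_pos().round(4) if hasattr(ctrl.current_tool_pos(),'round') else ctrl.current_tool_pos())
E
python3 - <<'E'
from h import *
for ph in(0,np.pi):
    for a in(yaw+1.6-.15,yaw-.1): print(ph,np.round(ctrl.ik(P(0)["fl"]-[0,0,.017],Rb(a+ph)),1))
p=ctrl.current_tool_pos()
ctrl.move_l([p[0],p[1],.40],vel=.3);T("up")
ctrl.command_gripper(0);T("shut")
R=Rb(yaw+1.5+np.pi)
R1=Rb(yaw+1.5)
h=hand(v[3])
q1,q2=ctrl.ik(h+[0,0,.05],R),ctrl.ik(h+[0,0,.05],R1);print(q1,q2)
if q1 is None or (q2 is not None and abs(q2[5])<abs(q1[5])):R=R1
ctrl.goto(h+[0,0,.04],R);T("above")
print("force",ctrl.current_contact_force())
print(ctrl.move_l(h+[0,0,.0],vel=.08,contact_N=4));T("contact");print(ctrl.current_contact_force(),h)
E
```

```text
0 [ 9.  21.1 90.  -0.  69.   1.6]
0 [ 9.  21.1 90.  -0.  69.  90.4]Traceback (most recent call last):
  File "<stdin>", line 3, in <module>
    return _wrapfunc(a, 'round', decimals=decimals, out=out)
    return _wrapit(obj, method, *args, **kwds)
    result = getattr(arr, method)(*args, **kwds)
TypeError: unsupported operand type(s) for *: 'NoneType' and 'float'
```

```bash
python3 - <<'E'
from h import *
p=ctrl.current_tool_pos()
ctrl.move_l([p[0],p[1],.40],vel=.3);T("up")
ctrl.command_gripper(0);T("shut")
R=Rb(yaw+1.5)
h=hand(v[3])
ctrl.goto(h+[0,0,.04],R);T("above")
print("force",ctrl.current_contact_force())
print(ctrl.move_l(h+[0,0,.0],vel=.08,contact_N=4));T("contact");print(ctrl.current_contact_force(),h)
E
```

```text
up 1.0 [0.1746 0.5991 0.3983]
shut 2.37 [0.1748 0.5996 0.4   ]
above 4.58 [0.5392 0.1014 0.3742]
force [-0.01086147  0.22205182  0.0903558 ]
False
contact 5.22 [0.5395 0.1008 0.3345]
[-0.75011831  0.5318394   0.41995985] [0.53930815 0.10067951 0.33414888]
```

```bash
python3 - <<'E'
from h import *
import cv2
im=ctrl.read_camera("scene");cv2.imwrite("pics/s1.png",cv2.resize(im[60:310,180:430],(600,600),interpolation=cv2.INTER_CUBIC))
E
```

```text
(no output)
```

View pics/s1.png

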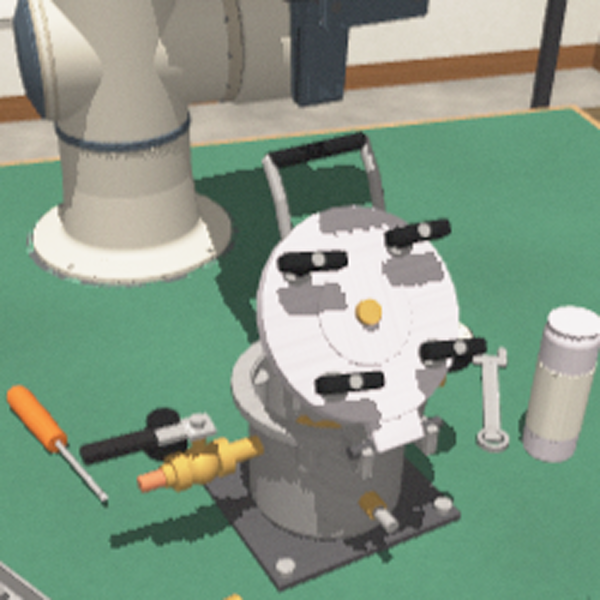

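```bash
python3 - <<'E'
from h import *
import cv2
print("init tcp in scene0 (800 px)",fit.proj("scene",np.array([.175,.6,.175]))/.7)
p=np.array(ctrl.current_tool_pos());
for dz in(0,.02,.05,.08,.14):print(dz,(fit.proj("scene",p+[0,0,dz])-[180,60])*2.4, (fit.proj("top",p+[0,0,dz])))
print(ctrl.current_q(),ctrl.current_grip_width(),ctrl.current_eef_rot())
im=ctrl.read_camera("top");cv2.imwrite("pics/t1.png",cv2.resize(im[60:310,120:370],(600,600),interpolation=cv2.INTER_CUBIC))
E
```

```text
init tcp in scene0 (800 px) [627.45310408 154.23690866]
0 [315.74904502 149.06971594] [217.18007966 211.69943471]
0.02 [316.47693923 124.11420231] [216.04558709 210.83538797]
0.05 [317.61270727  85.17492485] [214.23733226 209.45819367]
0.08 [318.80466442  44.30922983] [212.28795791 207.97352061]
0.14 [321.374693   -43.80300127] [207.89417787 204.62715111]
[ 4.34362626e+00  1.53053067e+01  7.29527064e+01  2.00752169e-03
  9.16921197e+01 -5.98067361e+00] 0.005284006453930581 [[-1.79220486e-01  9.83808553e-01  8.65196288e-04]
 [ 9.83808932e-01  1.79220466e-01  1.00840445e-04]
 [-5.58531898e-05  8.69260510e-04 -9.99999621e-01]]
```

View pics/t1.png

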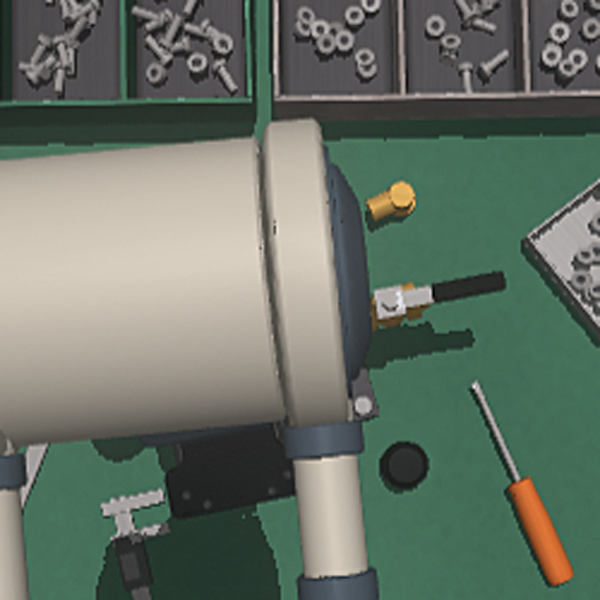

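```bash
python3 - <<'E'
from h import *
import cv2
a=cv2.imread("pics/scene0raw.png")[30:130,400:500]
b=ctrl.read_camera("scene")[55:155,265:365]
cv2.imwrite("pics/z.png",cv2.resize(np.hstack([a,b]),(800,400),interpolation=cv2.INTER_CUBIC))
E
```

```text
(no output)
```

View pics/z.png

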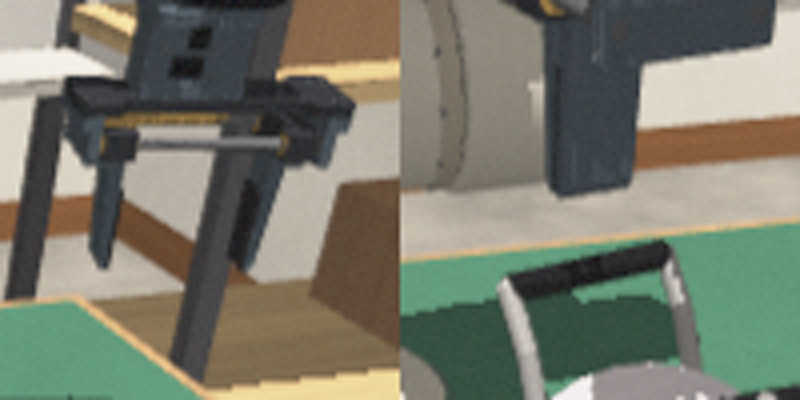

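The picture shows the shut fingers' end at raw pixel (313,103), 19 px above the projected TCP (312,122). So the real tips sit about 37 mm higher than reported, and the handle hasn't been touched. I'll measure the offset by descending to contact.

```bash
python3 - <<'E'
from h import *
h=hand(v[3])
print(ctrl.move_l(h-[0,0,.06],vel=.05,contact_N=4));T("contact");print(ctrl.current_contact_force(),h)
E
```

```text
True
contact 6.08 [0.5378 0.1003 0.302 ]
[ 0.78357536 -0.03569673  0.20486365] [0.53930815 0.10067951 0.33414888]
```

```bash
python3 - <<'E'
from h import *
import cv2
c=ctrl.camera_params("wrist");M=np.linalg.inv(c["T_tool_cam"])
im=ctrl.read_camera("wrist");cv2.imwrite("pics/w1raw.png",im)
for z in(0,-.038,-.057):
  for y in(-.0135,0,.0135):
   for x in(-.016,.016):
    p=M@[x,y,z,1];u=(c["cx"]-c["fx"]*p[0]/p[2],c["cy"]+c["fy"]*p[1]/p[2]);print(z,y,x,np.round(u,1))
cv2.imwrite("pics/w1.png",cv2.resize(im,(800,600)));T("")
# handle centre predicted in wrist picture
pos=np.array(ctrl.current_tool_pos());R=np.array(ctrl.current_eef_rot())
for k in("hl","hr","flc","frc"):
    p=M@np.r_[R.T@(P(v[3])[k]-pos),1];print(k,c["cx"]-c["fx"]*p[0]/p[2],c["cy"]+c["fy"]*p[1]/p[2])
E
```

```text
0 -0.0135 -0.016 [254.5 260.3]
0 -0.0135 0.016 [253.7 209.6]
0 0 -0.016 [276.5 260.3]
0 0 0.016 [276.5 209.6]
0 0.0135 -0.016 [298.5 260.3]
0 0.0135 0.016 [299.3 209.6]
-0.038 -0.0135 -0.016 [249.9 287.9]
-0.038 -0.0135 0.016 [248.7 228. ]
-0.038 0 -0.016 [276.3 287.9]
-0.038 0 0.016 [276.2 228. ]
-0.038 0.0135 -0.016 [302.7 287.9]
-0.038 0.0135 0.016 [303.7 228. ]
-0.057 -0.0135 -0.016 [246.9 306.3]
-0.057 -0.0135 0.016 [245.4 240.3]
-0.057 0 -0.016 [276.1 306.3]
-0.057 0 0.016 [276.1 240.3]
-0.057 0.0135 -0.016 [305.4 306.3]
-0.057 0.0135 0.016 [306.7 240.3]
 6.13 [0.5384 0.1005 0.3021]
hl 271.9713845906282 173.7346718049206
hr 283.4434957355546 326.82582355154904
flc 415.0085408178267 147.32516100590829
frc 412.28819777332404 290.32740383580773
```

View pics/w1.png

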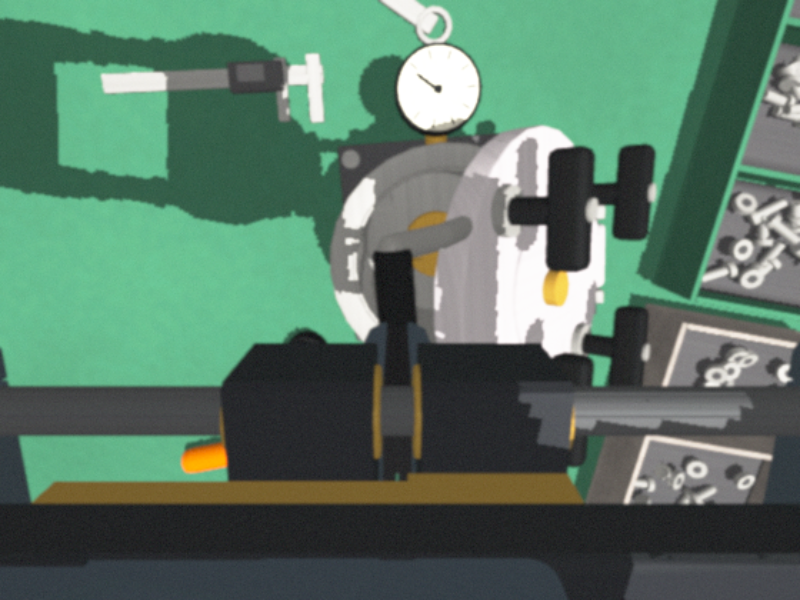

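The wrist view shows the shut fingers centred at x≈398 (800 px), tip at y≈322. There is no sideways offset; the tips are simply 38 mm short of the reported TCP. The handle end at (393,252) matches the fit. Closing the lid with that correction.

```bash
echo 'D=np.array([0,0,-.038])' >>h.py; python3 - <<'E'
from h import *
o=D+[0,0,.0065]
for th in np.linspace(v[3],.12,6)[1:]:
    ctrl.move_l(hand(th)+o,vel=.14)
print(np.round(ctrl.current_contact_force(),1));T("")
print(ctrl.move_l(hand(-.05)+o,vel=.06,contact_N=25));T("stop");print(np.round(ctrl.current_contact_force(),1), hand(0)+o)
p=np.array(ctrl.current_tool_pos());ctrl.move_l(p+[0,0,.08],vel=.3);T("up")
E
```

```text
[-0.3 -0.2  0.1]
 8.17 [0.4494 0.0775 0.1567]
True
stop 8.68 [0.4465 0.0767 0.1281]
[-6.5 -0.8 24.1] [0.44537113 0.07660184 0.1285    ]
up 9.09 [0.4471 0.0767 0.2086]
```

```bash
cat >>h.py <<'E'
OP=.42
def knob(n,q,dq):
    """grip knob n standing at q, turn it clockwise by dq, release and rise; returns its angle at the end of the turn"""
    g=P(0)[n]+D-[0,0,.019];R=Rb(yaw+1.6-q)
    ctrl.goto(g+[0,0,.045],R)
    ctrl.move_l(g,vel=.15);ctrl.command_gripper(0)
    w=ctrl.current_grip_width();a=np.array(ctrl.current_q());a[5]+=np.degrees(dq)
    ctrl.movej(a);ctrl.sleep(.1)
    r=np.array(ctrl.current_eef_rot());qe=yaw+1.6-np.arctan2(r[1,0],r[0,0])
    f,m=ctrl.current_contact_force(),ctrl.current_wrist_torque()
    ctrl.command_gripper(OP);ctrl.move_l(g+[0,0,.045],vel=.25)
    print(n,"w",round(w*91,1),"q",round(qe,3),np.round(f,1),np.round(m,2),"t",round(ctrl.current_t(),2))
    return qe
E
python3 - <<'E'
from h import *
ctrl.command_gripper(OP);T("open")
knob("fl",v[4],.785)
E
```

```text
open 9.82 [0.4466 0.0767 0.2081]
fl w 13.9 q 0.915 [ 1.5 -0.9  0.3] [-0.2  -0.03 -0.06] t 13.05
```

```bash
python3 - <<'E'
from h import *
import cv2
i=dict(fl=4,fr=5,bl=6,br=7)
for n in("br","fr","bl"): knob(n,v[i[n]],.785)
# step aside-view from the wrist camera above the lid is skipped: scene camera sees the lid from behind
im=ctrl.read_camera("scene");cv2.imwrite("pics/s2.png",cv2.resize(im[130:310,200:420],(782,640))[:600])
E
```

```text
br w 13.7 q 1.037 [-3.3  1.7  3.3] [ 0.37  0.91 -0.12] t 16.6
fr w 13.4 q 1.005 [ 2.3  0.6 -3.5] [ 0.05 -0.12 -0.07] t 20.2
bl w 13.5 q 0.963 [-0.7  0.9  4.1] [-0.02  0.39 -0.04] t 23.62
```

View pics/s2.png

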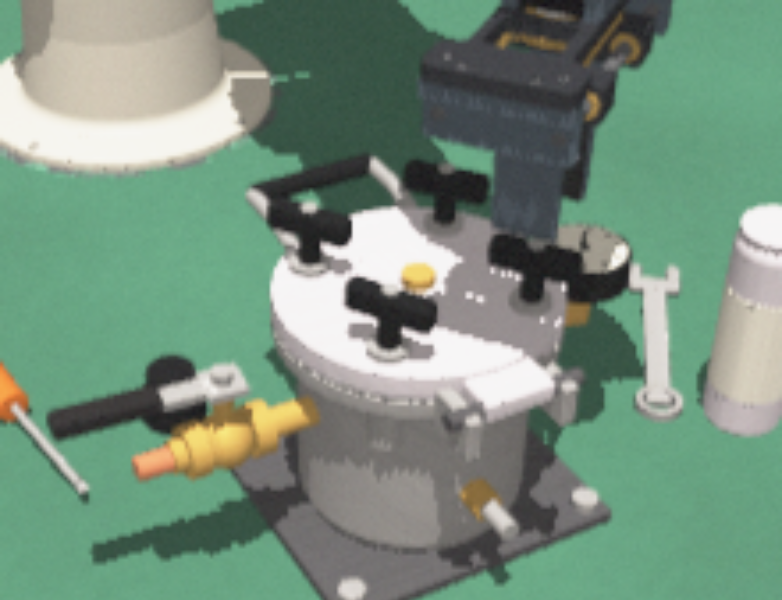

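The lid is shut and all four bars (front pair at (310,225) and (445,180), back pair at (390,305) and (535,260)) have turned by a similar amount. The vent is still open. Second pass to the stops.

```bash
python3 - <<'E'
from h import *
for n,q in(("fl",.915),("br",1.037),("fr",1.005),("bl",.963)): knob(n,q,1.6+.07-q)
E
```

```text
fl w 14.0 q 1.668 [ 1.5 -2.3  1. ] [-0.29 -0.    1.1 ] t 26.83
br w 13.7 q 1.667 [-3.9  3.4  3.8] [0.54 0.93 1.12] t 30.22
fr w 13.9 q 1.668 [-3.5  1.4  2.6] [0.25 0.69 1.05] t 33.58
bl w 13.6 q 1.668 [-5.1  2.4  4.2] [0.23 1.16 1.12] t 36.82
```

```bash
python3 - <<'E'
from h import *
import cv2
Rz=np.array([[np.cos(yaw),-np.sin(yaw)],[np.sin(yaw),np.cos(yaw)]])
def push(q,z=.124,back=0,r=.070):
    d=np.array([-np.sin(q),-np.cos(q)]);m=np.array([-np.cos(q),np.sin(q)])
    off=.008+.0135*abs(np.cos(q))+.016*abs(np.sin(q))+back
    return np.r_[v[:2]+Rz@(np.array([0,-.125])+r*d-off*m),z]+D
R=Rb(yaw+np.pi/2)
p=np.array(ctrl.current_tool_pos());ctrl.move_l(p+[0,0,.06],vel=.3);ctrl.command_gripper(0)
ctrl.goto(push(v[8],.26,.012),R)
ctrl.move_l(push(v[8],.124,.012),vel=.15,contact_N=10);T("down")
for q in np.arange(.3,1.41,.22): ctrl.move_l(push(q),vel=.12);print(round(q,2),np.round(ctrl.current_contact_force(),1))
print(ctrl.move_l(push(1.85),vel=.06,contact_N=22));T("stop");print(np.round(ctrl.current_contact_force(),1),push(1.57))
p=np.array(ctrl.current_tool_pos());b=np.r_[Rz@[0,-.03],0]
ctrl.move_l(p+b,vel=.2);ctrl.move_l(p+b+[0,0,.2],vel=.3)
ctrl.movej([-35,*np.array(ctrl.current_q())[1:]]);T("away")
a=ctrl.read_camera("top")[115:265,140:340];c=ctrl.read_camera("scene")[110:310,205:405]
cv2.imwrite("pics/end.png",np.hstack([cv2.resize(a,(440,330),interpolation=3),cv2.resize(c,(330,330),interpolation=3)]))
E
```

```text
down 40.77 [ 0.6491 -0.0753  0.0869]
0.3 [-0.2  0.1 -0.1]
0.52 [-0.1 -0.1  0. ]
0.74 [ 0.3 -0.7  0.7]
0.96 [0.8 0.1 0.7]
1.18 [ 0.4  0.4 -0.9]
1.4 [ 0.4  0.1 -0. ]
True
stop 42.93 [ 0.5433 -0.054   0.0864]
[  4.2 -13.7  -4.1] [ 0.54052263 -0.05289451  0.086     ]
away 44.86 [ 0.4867 -0.2682  0.2847]
```

View pics/end.png

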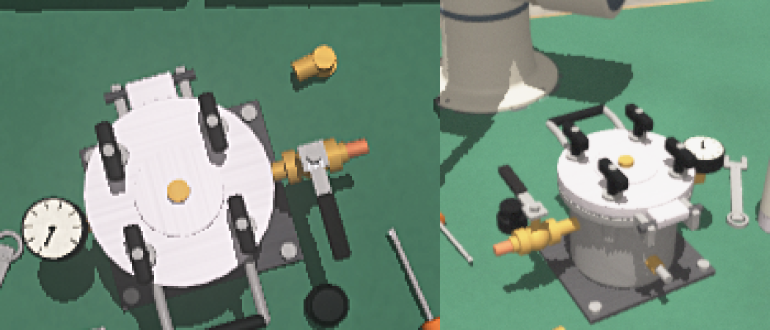

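The lid is flat, all four bars point from handle to hinge, and the lever's sleeve end is at (343,258), across the pipe. I'll check the angles numerically before handing in.

```bash
python3 - <<'E'
from h import *
w=v.copy();w[3]=0
for q in(1.45,1.5,1.57):
    w[8]=q;w[4:8]=1.6;d=fit.pts(w);print(q,((fit.proj("top",d["vend"])-[140,115])*2.2).round(1),((fit.proj("top",d["vax"])-[140,115])*2.2).round(1))
for n in fit.K:print(n,[((fit.proj("top",d[n+s])-[140,115])*2.2).round(0) for s in "LR"])
print(((fit.proj("top",(d["hl"]+d["hr"])/2)-[140,115])*2.2).round(0))
E
```

```text
1.45 [354.3 255.3] [312.6 155.5]
1.5 [349.2 257.3] [312.6 155.5]
1.57 [342.  259.6] [312.6 155.5]
fl [array([129., 224.]), array([145., 283.])]
fr [array([233., 195.]), array([249., 254.])]
bl [array([101., 122.]), array([117., 180.])]
br [array([204.,  93.]), array([220., 151.])]
[217. 333.]
```

Everything matches the stops: lever end predicted at (342,260), and the knob bars and hub where expected.

```bash
python3 -c "
from bench import ctrl
print(ctrl.sign_off(),ctrl.current_t())"
```

```text
the job is handed in; nothing more can be done
the job is handed in; nothing more can be done
```

The job is handed in at about 45 s: the lid is shut, all four knobs went crosswise in two passes to their stops, and the vent was closed to its stop last. I saw nothing else disturbed in the parts of the bench the last pictures covered, and the hand-in returned no verdict.

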